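Show the filter plate's label

ROBOT

A 6-joint arm with a two-finger parallel gripper is mounted at the origin on the work surface. World frame = base frame: x ahead of the robot, y to its left, z up, the work surface at z = 0. Lengths are in mm, angles in rad, forces in N, time in s.
With the tool pointing down it reaches from about 250 to 725 mm from the base axis. Payload 4 kg.
Tool frame: the origin (TCP) lies midway between the tips of the shut fingers; the grasp point (between the pads) lies 19 mm behind it; z points along the fingers, y is the line along which they close (so a half turn about z gives the same grasp; the last joint's range is limited). The gripper opens to 85 mm and grips with 20 to 120 N. Pads are 22 mm wide; open, the fingers measure 114 mm over their backs; the gripper's body (76 mm by 85 mm) begins 54 mm behind the grasp point. The pads swing forward as they close: fully open they stand 13 mm farther back than shut.
Start: joints at [-1.135, 0.241, 0.005, 1.335, 0, 1.571], TCP at [211.066, -453.267, 231.306] pointing down, gripper open.
Joint ranges: [-2.72, 2.72], [-1.05, 1.87], [-1.09, 1.28], [-1.99, 2.15], [-1.42, 1.44], [-3.14, 3.14]. Speed limits (rad/s): [2.79, 2.79, 3.14, 3.14, 3.14, 3.14].

INTERFACE

Orientations are given as a unit quaternion [w, x, y, z].
In Python, from plant import r gives the robot as it stands.
- The arm moves only by the tool play_rows, never from a script. Its argument "motion" is a list of rows, each an object of numbers: "x", "y", "z": the shift along the tool's x, y, z in mm; "roll": the turn about the tool's z in degrees; "fingers": the opening, from 0 (shut) to 1 (fully open). In form: [{"x": .., "y": .., "z": .., "roll": .., "fingers": ..}, ...]. A call has 1 to 8 rows; each row is the pose to reach, as a shift and turn from the pose commanded when the call began, along the tool's axes at that moment; what a row does not reach only later rows make up. A row lasts 1/12 s, in which the tool goes at most 41.7 mm and 7.16 degrees, less where a joint would pass 70% of its speed; a pose out of reach is approached as far as the arm can. A call with a gripper value outside its range is refused whole. The fingers move at their own pace and stop on an object; "newtons" is the grip in N (left out, the last holds). Time passes only in rows, so rows that repeat a pose let the fingers close. It gives the time, the measured TCP pose, the force, the opening and the grip force at its end, in the units of the state.
- r.get_obs(): the state, without advancing time (a new reading comes with each control period).
- r.capture(name): name is "side" or "top"; returns the picture (384x512x3 uint8, blue, green, red); there is no depth.
- r.get_calibration(name): a dict with "mtx" (3x3 intrinsics, pixels), "k1" (the pictures are not rectified: a ray, as slopes to the right and down, at radius r is drawn at 1 + k1 r^2 times it, then the intrinsics apply), "eye" and "attitude" of the camera in the world. Camera axes: x right, y down, z forward; pixel columns grow to the right and rows downward; lengths in mm; the calibration is good to about 2 mm. A picture is of the moment at which its call begins. get_calibration takes no time and is no camera call.
- r.job_done(): hands the job in; it is judged then, once.
The state is a dict: "clock": time; "joint_pos": joint angles; "dq": joint speeds; "joint_efforts": joint torques, N m; "ee_pos": TCP position; "orientation": TCP orientation; "force": force on the tool from outside, world axes, zero at the start; "wrist_torque": the same for the moment, N m; "width": opening from 0.0 (shut) to 1.0 (fully open); "grasp_force": force on a finger pad.
Only numpy, scipy, OpenCV 4.12 (cv2) and the standard library are available. Lean on these libraries where they do the work, as an engineer would, in place of code of your own. Each camera call takes 0.05 s, during which the arm holds its last target. There are 200 camera calls.

TASK

One of the three filter plates in the stand has a small notch cut out of one corner, which marks its label end: draw that plate out by its other, plain end, so that the gripper stays off the label half. Hold it over the middle of the rubber mat, a hand's breadth or two (10 to 25 cm) above it, label face up: leaned back at least halfway (45 degrees) from upright, like a page on a lectern, and readable for someone at the far side of the bench, behind the row of sockets. Do not put it down on the way; finish still holding it there, keeping still, and leave the two spare plates in the stand and everything else where it is.

Things in the scene. Friction and masses are not known exactly. Their poses are not given: they have to be found in the camera images.
- plate: the notched filter plate: grey plastic, 120 long (y) x 10 thick (x) x 80 high (z), 63-126 g. Stands on a long edge in a stand slot, at any heading; draws straight up. Origin: centre of its underside; z up its height, +y along its length to the notched end, +x out of the label face. The -y half is the plain end, pleated on both faces
- label (a point): centre of the paper label (42 along plate y, 36 high), stuck on the plate's +x face only, in the notched half, at plate (5, 31, 38) mm. When the notch is at your upper right, you look at the label face
- notch (a point): centre of the notch, a 20 x 20 mm square cut out of the plate's upper corner at its +y end, at plate (0, 50, 70) mm
- blank1: spare filter plate of the same size, make and look, but with all four corners whole and no label; stands in another slot. Origin and axes as for the plate
- blank2: second spare filter plate, same as blank1
- rack: fixed black stand, 200 (x) x 140 (y), base 8 thick, turned to any heading; three open-topped slots 12.6 wide, 124 long (along its y), 18 deep, at stand x = -70, 0 and 70 mm; a plate in each, in any order, its underside 8 mm above the table. Slot walls reach 26 mm above the table. Origin: centre of underside
- mat: fixed flat rubber work mat, 180 x 180 x 4, lying on the table to the left or right, across from the stand, square to the table within 6 degrees, its x away from the robot. Origin: centre of underside
- lean (a point): a mere point in the air that moves with the plate, 300 mm above its underside (plate z = 300 mm), used to judge which way the plate leans
- driver: screwdriver lying between stand and mat, bystander
- socket: small steel socket, 28 across, 38 high, between stand and mat, bystander
- jar: jar with lid, 60 across, 80 high, bystander
- mug: mug, 80 across, 90 high, bystander
- wheel: black vacuum-cleaner wheel lying flat, 110 across, 34 high, bystander
- washer: steel washer, 40 across, 6 high, lying near a corner of the mat, bystander
Not all that is in view belongs to the job. What is shaped like the plate but purple is not meant.

How it is judged:
By the outcome, as a careful person would: the job done as asked, in the order asked, and still so for the second after the job is handed in, while the arm keeps its last pose, push and grip.
It also fails if it takes over 35 s, if anything falls off the work surface, if the arm or the gripper's body presses on something with over 40 N, if the wrist force passes 120 N, or if a joint passes its speed limit or range.

## Working session

There is one attempt and no reset: what is moved stays moved. The work goes in short steps, Python scripts to look and compute and a tool call to move; the robot and the scene stay as the last step left them, time stands still between calls to the robot, and variables do not carry over. Pictures are saved under pics/ and viewed, at most 10 in all, crops included, and the job is handed in when it is done.

Besides the shell and the picture viewer there is one more tool, called as name([rows], argument=value, ...), one row to a line, values as JSON. play_rows: Moves the arm, as the interface text tells. Its arguments: {"type":"object","properties":{"motion":{"type":"array","items":{"type":"object","properties":{"x":{"type":"number"},"y":{"type":"number"},"z":{"type":"number"},"roll":{"type":"number"},"fingers":{"type":"number"}}}},"newtons":{"type":"number"}},"required":["motion"]}

```bash
ls; mkdir -p pics; python3 - <<'E'
from plant import r
import cv2
for n in("top","side"):
    cv2.imwrite(f"pics/{n}0.png",r.capture(n)); c=r.get_calibration(n); print(n,c)
print(r.get_obs())
E
```

```text
pics
top {'mtx': array([[393.99046571,   0.        , 253.76960576],
       [  0.        , 393.99046571, 186.09865818],
       [  0.        ,   0.        ,   1.        ]]), 'k1': -0.00179231907388461, 'eye': array([ 314.4135328 ,    5.23211014, 1436.43189001]), 'attitude': array([-0.04954435,  0.70777141, -0.70240634,  0.05683586])}
side {'mtx': array([[389.21051198,   0.        , 253.1614882 ],
       [  0.        , 389.21051198, 194.57912655],
       [  0.        ,   0.        ,   1.        ]]), 'k1': 0.017996521069534, 'eye': array([-453.17597556,  900.2060108 ,  935.50669515]), 'attitude': array([ 0.20743023, -0.33287756,  0.79343646, -0.46542863])}
{'clock': 0.1, 'joint_pos': array([-1.13502618e+00,  2.41352639e-01,  3.89148072e-03,  1.33524149e+00,
        3.72222327e-06,  1.57075109e+00]), 'dq': array([ 0.00086895, -0.00030622,  0.00325887,  0.00073737,  0.00113151,
       -0.00090795]), 'joint_efforts': array([ 1.29712721e-04, -3.73138046e+01,  2.53009915e+01,  1.08204267e-02,
       -1.23068276e-05,  2.13248188e-05]), 'ee_pos': array([ 210.81613149, -452.75832534,  230.50693066]), 'orientation': array([-9.31030363e-04,  9.76351474e-01,  2.16187166e-01, -2.04201663e-04]), 'force': array([-0.39082951,  0.4225181 ,  0.28131393]), 'wrist_torque': array([ 0.01916844,  0.00218556, -0.00396574]), 'grasp_force': 0.0, 'width': 1.0010152070589797}
```

View pics/top0.png

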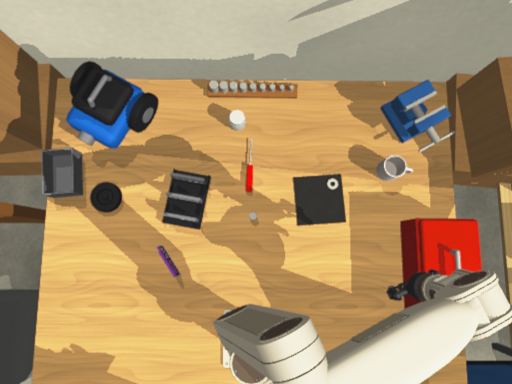

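View pics/side0.png

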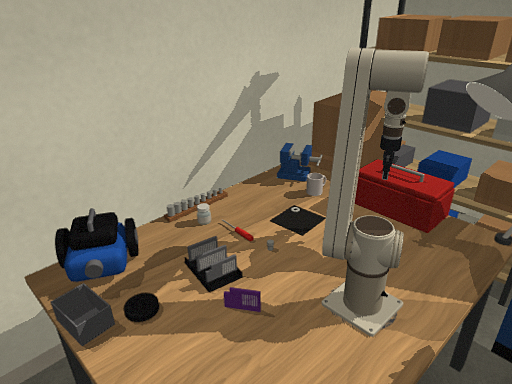

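Top view: stand at about (187,199), mat at (319,199), sockets at the top (far side, +x). Side view: three plates in the stand near (213,262). Next I'm zooming in to find the notch.

```bash
python3 - <<'E'
import cv2,numpy as np
a=cv2.imread("pics/top0.png")[160:240,150:225]; b=cv2.imread("pics/side0.png")[225:297,175:250]
f=lambda i:cv2.resize(i,(400,400),interpolation=cv2.INTER_CUBIC)
g=lambda i:np.clip(i.astype(float)*1.3,0,255).astype('uint8')
cv2.imwrite("pics/crop0.png",np.hstack([g(f(a)),g(f(b))]))
E
cat > h.py <<'E'
import numpy as np,cv2
from scipy.spatial.transform import Rotation as R
from plant import r
def cal(n):
    c=r.get_calibration(n); q=c["attitude"]; return c,R.from_quat([q[1],q[2],q[3],q[0]])
def ray(n,uv):
    c,A=cal(n); K=c["mtx"]; d=((np.asarray(uv,float)-K[:2,2])/K[0,0]); s=d.copy()
    for _ in range(5): s=d/(1+c["k1"]*(s@s))
    return c["eye"],A.apply([s[0],s[1],1])
def plane(n,uv,z):
    e,d=ray(n,uv); return e+d*(z-e[2])/d[2]
def proj(n,p):
    c,A=cal(n); v=A.inv().apply(np.asarray(p,float)-c["eye"]); s=v[:2]/v[2]
    return c["mtx"][:2,2]+c["mtx"][0,0]*s*(1+c["k1"]*(s@s))
def two(u,v):
    (a,d),(b,e)=ray("top",u),ray("side",v); d=d/np.linalg.norm(d);e=e/np.linalg.norm(e)
    t=np.linalg.lstsq(np.c_[d,-e],b-a,rcond=None)[0]; p,q=a+d*t[0],b+e*t[1]; return (p+q)/2,np.linalg.norm(p-q)
E
python3 - <<'E'
from h import *
im=cv2.imread("pics/top0.png")
print("mat approx",[plane("top",p,4).round() for p in [(293,179),(342,174),(346,220),(298,225)]], "stand",[plane("top",p,0).round() for p in [(172,170),(211,176),(201,229),(162,222)]])
E
```

```text
mat approx [array([ 560., -153.,    4.]), array([ 580., -335.,    4.]), array([ 410., -345.,    4.]), array([ 390., -170.,    4.])] stand [array([590., 294.,   0.]), array([569., 150.,   0.]), array([374., 181.,   0.]), array([398., 323.,   0.])]
```

View pics/crop0.png

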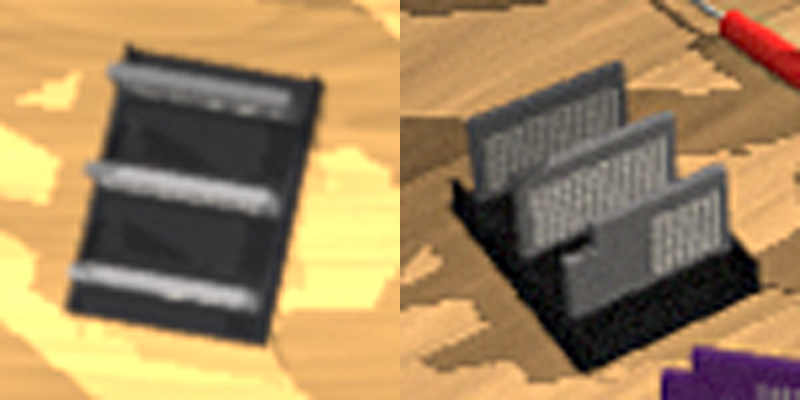

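The crops show the notched plate in the robot-side slot (side view, about (213,268)). Its notch is at the upper left of the face I can see, so the label faces +x, away from the robot, and the plain end points to −y. Next I'm measuring it.

```bash
python3 - <<'E'
from h import *
im=cv2.imread("pics/top0.png"); hsv=cv2.cvtColor(im,cv2.COLOR_BGR2HSV)
def roi(m,x0,x1,y0,y1):
    o=np.zeros_like(m);o[y0:y1,x0:x1]=m[y0:y1,x0:x1];return o
# plates: low saturation, bright within stand
g=roi(((hsv[...,1]<60)&(hsv[...,2]>85)).astype('uint8')*255,160,212,165,232)
n,l,s,c=cv2.connectedComponentsWithStats(g)
for i in range(1,n):
    if s[i,4]<40: continue
    ys,xs=np.where(l==i); rc=cv2.minAreaRect(np.c_[xs,ys].astype(np.float32)); bp=cv2.boxPoints(rc)
    print("plate",s[i],rc)
    for p in bp: print("   ",p.round(1),plane("top",p,88).round(1))
mk=roi((hsv[...,2]<70).astype('uint8')*255,285,355,165,232)
cs=max(cv2.findContours(mk,0,2)[0],key=cv2.contourArea); rc=cv2.minAreaRect(cs); print("mat",rc,plane("top",rc[0],4))
for p in cv2.boxPoints(rc): print("   ",plane("top",p,4).round(1))
mk=roi((hsv[...,2]<85).astype('uint8')*255,155,216,160,236)|g
cs=max(cv2.findContours(mk,0,2)[0],key=cv2.contourArea); rc=cv2.minAreaRect(cs); print("stand",rc,plane("top",rc[0],20))
print(im[208:226:1,190,:].tolist())
# side-view corners of front plate: plain top, low-left top
print(two((198,219.5),(235.4,255.2)))
# predicted corners both views
for yy in (-60,60):
  for xx in(-5,5):
    pass
E
```

```text
plate [170 173  34  10 130] ((186.37998962402344, 177.66001892089844), (33.541019439697266, 5.4560065269470215), 10.30484676361084)
    [169.4 177.3] [547.3 284.6  88. ]
    [170.4 172. ] [566.2 282.   88. ]
    [203.4 178. ] [546.1 167.   88. ]
    [202.4 183.3] [527.2 169.9  88. ]
plate [166 192  36  11 179] ((183.59564208984375, 196.9580535888672), (36.031490325927734, 5.271487712860107), 10.007980346679688)
    [165.4 196.4] [480.6 295.8  88. ]
    [166.3 191.2] [498.6 293.3  88. ]
    [201.8 197.5] [477.9 170.6  88. ]
    [200.9 202.7] [459.9 173.3  88. ]
plate [163 212  35  10 146] ((180.07200622558594, 216.60400390625), (34.88266372680664, 4.382693290710449), 10.30484676361084)
    [162.5 215.6] [414.4 302.9  88. ]
    [163.3 211.3] [429.2 300.8  88. ]
    [197.6 217.6] [408.8 183.   88. ]
    [196.8 221.9] [394.  185.3  88. ]
mat ((319.0176696777344, 199.2294158935547), (46.78487014770508, 47.24504470825195), 85.60128784179688) [ 485.16116975 -248.3640969     4.        ]
    [ 564.4 -156.     4. ]
    [ 579.5 -330.8    4. ]
    [ 407.1 -339.3    4. ]
    [ 392.7 -167.6    4. ]
stand ((185.25, 198.75001525878906), (40.007694244384766, 53.93193435668945), 11.309932708740234) [481.09073713 238.51332135  20.        ]
[[44, 42, 42], [42, 41, 40], [43, 42, 41], [43, 42, 41], [43, 41, 41], [45, 44, 43], [45, 43, 45], [42, 41, 42], [71, 70, 72], [119, 119, 121], [148, 149, 151], [147, 148, 150], [118, 121, 123], [57, 58, 59], [40, 39, 40], [43, 42, 42], [45, 42, 42], [44, 42, 41]]
(array([404.51827779, 184.46448225,  78.73105623]), np.float64(4.832960906397063))
```

play_rows([
  {"x": 454,"y": -515,"z": 0,"roll": -55.2,"fingers": 0.5},
  {"x": 454,"y": -515,"z": 0,"roll": -55.2,"fingers": 0.5},
  {"x": 454,"y": -515,"z": 0,"roll": -55.2,"fingers": 0.5},
  {"x": 454,"y": -515,"z": 0,"roll": -55.2,"fingers": 0.5},
  {"x": 454,"y": -515,"z": 0,"roll": -55.2,"fingers": 0.5},
  {"x": 454,"y": -515,"z": 0,"roll": -55.2,"fingers": 0.5},
  {"x": 454,"y": -515,"z": 0,"roll": -55.2,"fingers": 0.5},
  {"x": 454,"y": -515,"z": 0,"roll": -55.2,"fingers": 0.5},
], newtons=60)

```text
clock: 0.77
ee_pos: [305.0, -131.6, 231.2]
orientation: [0.0, 0.764, 0.646, 0.0]
force: [2.4, 0.3, -0.5]
width: 0.499
grasp_force: 0.0
```

```bash
cat >> h.py <<'E'
def rel(p,yaw=None):
    """shift in tool axes to world TCP p, roll so that tool y has yaw (deg)"""
    o=r.get_obs(); q=o["orientation"]; T=R.from_quat([q[1],q[2],q[3],q[0]]); M=T.as_matrix()
    d=T.inv().apply(np.asarray(p,float)-o["ee_pos"]); w=np.degrees(np.arctan2(M[1,1],M[0,1]))
    print("t",o["clock"],"p",o["ee_pos"].round(1),"q",o["joint_pos"].round(3),"w",round(o["width"],3),"gf",o["grasp_force"],"F",o["force"].round(1)); print("M",M.round(3).tolist())
    print("shift",d.round(1),"yaw y",w.round(1),"roll",None if yaw is None else -(yaw-w).round(1))
E
python3 -c "
from h import *
rel((404.7,205.6,231.3),-9.8)"
```

```text
t 0.7667 p [ 305.  -131.6  231.2] q [-0.408 -0.096 -0.364  1.303  0.     1.33 ] w 0.499 gf 0.0 F [ 2.4  0.3 -0.5]
M [[0.166, 0.986, 0.0], [0.986, -0.166, 0.0], [0.0, 0.0, -1.0]]
shift [ 3.491e+02  4.220e+01 -1.000e-01] yaw y -9.6 roll 0.2
```

play_rows([
  {"x": 349,"y": 42,"z": 0,"roll": 0.2,"fingers": 0.5},
  {"x": 349,"y": 42,"z": 0,"roll": 0.2,"fingers": 0.5},
  {"x": 349,"y": 42,"z": 0,"roll": 0.2,"fingers": 0.5},
  {"x": 349,"y": 42,"z": 0,"roll": 0.2,"fingers": 0.5},
  {"x": 349,"y": 42,"z": 0,"roll": 0.2,"fingers": 0.5},
  {"x": 349,"y": 42,"z": 0,"roll": 0.2,"fingers": 0.5},
  {"x": 349,"y": 42,"z": 0,"roll": 0.2,"fingers": 0.5},
  {"x": 349,"y": 42,"z": 0,"roll": 0.2,"fingers": 0.5},
])

```text
clock: 1.43
ee_pos: [400.8, 187.9, 231.0]
orientation: [0.0, 0.766, 0.643, -0.0]
force: [1.0, 0.1, -0.3]
width: 0.501
grasp_force: 0.0
```

```bash
python3 -c "
from h import *
rel((404.7,205.6,130),-9.8)"
```

```text
t 1.4333 p [400.8 187.9 231. ] q [ 0.439  0.128 -0.135  1.308 -0.     2.184] w 0.501 gf 0.0 F [ 1.   0.1 -0.3]
M [[0.173, 0.985, -0.0], [0.985, -0.173, -0.0], [-0.0, -0.0, -1.0]]
shift [ 18.1   0.8 101. ] yaw y -10.0 roll -0.2
```

play_rows([
  {"x": 18,"y": 1,"z": 40,"roll": -0.2,"fingers": 0.5},
  {"x": 18,"y": 1,"z": 80,"roll": -0.2,"fingers": 0.5},
  {"x": 18,"y": 1,"z": 100,"roll": -0.2,"fingers": 0.5},
  {"x": 18,"y": 1,"z": 100,"roll": -0.2,"fingers": 0.5},
  {"x": 18,"y": 1,"z": 100,"roll": -0.2,"fingers": 0.5},
])

```text
clock: 1.85
ee_pos: [404.0, 202.8, 130.3]
orientation: [-0.0, 0.765, 0.644, -0.002]
force: [0.8, -0.3, 0.6]
width: 0.5
grasp_force: 0.0
```

```bash
python3 - <<'E'
from h import *
rel((404.7,205.6,44),-9.8)
a=r.capture("top")[150:240,145:235]; b=r.capture("side")[200:300,165:265]
f=lambda i:cv2.resize(i,(400,400),interpolation=cv2.INTER_CUBIC)
cv2.imwrite("pics/crop1.png",np.hstack([f(a),f(b)]))
E
```

```text
t 1.85 p [404.  202.8 130.3] q [ 0.465  0.224 -0.293  1.058 -0.     2.207] w 0.5 gf 0.0 F [ 0.8 -0.3  0.6]
M [[0.17, 0.985, -0.004], [0.985, -0.17, -0.002], [-0.002, -0.003, -1.0]]
shift [ 3.1  0.5 86.3] yaw y -9.8 roll -0.0
```

View pics/crop1.png

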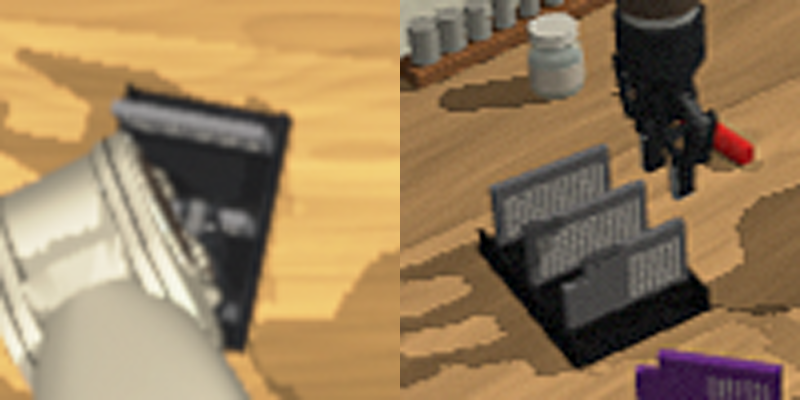

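The fingers (crop right, tips near (655,170) and (682,195)) hang above the plain end of the front plate. I'm checking this by projection before descending.

```bash
python3 - <<'E'
from h import *
cr=lambda p:((proj("side",p)-[165,200])*4+[400,0]).round(0)
print("tcp",cr((404,202.8,135)))
c=np.array([411.5,245]);ex=np.array([.985,-.17]);ey=np.array([.17,.985])
for n,a,b,z in[("plain top robot side",-5,-60,88),("plain top far",5,-60,88),("grasp top",0,-40,88),("notch end",-5,60,68),("notch in",-5,40,88)]:
    print(n,cr((*(c+a*ex+b*ey),z)))
for s in(-21,21): print("finger",cr((*(np.array([404,202.8])+s*ex),138)))
for s,b in((-5,-60),(-5,0),(5,-60)): print("mid plate",cr((*(c+70*ex+s*ex+b*ey),88)))
E
```

```text
tcp [666. 179.]
plain top robot side [688. 218.]
plain top far [682. 212.]
grasp top [666. 223.]
notch end [570. 287.]
notch in [589. 260.]
finger [679. 188.]
finger [654. 164.]
mid plate [648. 180.]
mid plate [590. 203.]
mid plate [642. 174.]
```

play_rows([
  {"x": 3,"y": 0.5,"z": 30,"fingers": 0.5},
  {"x": 3,"y": 0.5,"z": 60,"fingers": 0.5},
  {"x": 3,"y": 0.5,"z": 82,"fingers": 0.5},
  {"x": 3,"y": 0.5,"z": 86,"fingers": 0.5},
  {"x": 3,"y": 0.5,"z": 86,"fingers": 0.5},
  {"x": 3,"y": 0.5,"z": 86,"fingers": 0.2},
  {"x": 3,"y": 0.5,"z": 86,"fingers": 0.2},
  {"x": 3,"y": 0.5,"z": 86,"fingers": 0.2},
])

```text
invalid input
```

play_rows([
  {"fingers": 0.0},
  {"fingers": 0.0},
  {"fingers": 0.0},
  {"fingers": 0.0},
  {"fingers": 0.0},
  {"fingers": 0.0},
], newtons=60)

```text
invalid input
```

play_rows([
  {"x": 3,"y": 0.5,"z": 30,"roll": 0,"fingers": 0.5},
  {"x": 3,"y": 0.5,"z": 60,"roll": 0,"fingers": 0.5},
  {"x": 3,"y": 0.5,"z": 82,"roll": 0,"fingers": 0.5},
  {"x": 3,"y": 0.5,"z": 86,"roll": 0,"fingers": 0.5},
  {"x": 3,"y": 0.5,"z": 86,"roll": 0,"fingers": 0.5},
  {"x": 3,"y": 0.5,"z": 86,"roll": 0,"fingers": 0.2},
  {"x": 3,"y": 0.5,"z": 86,"roll": 0,"fingers": 0.2},
  {"x": 3,"y": 0.5,"z": 86,"roll": 0,"fingers": 0.2},
])

```text
clock: 2.62
ee_pos: [407.9, 206.9, 47.2]
orientation: [0.0, 0.765, 0.644, 0.002]
force: [0.0, 0.2, 1.5]
width: 0.203
grasp_force: 0.0
```

play_rows([
  {"x": -1,"y": -2,"z": 2,"roll": 0,"fingers": 0.2},
  {"x": -1,"y": -2,"z": 2,"roll": 0,"fingers": 0.2},
  {"x": -1,"y": -2,"z": 2,"roll": 0,"fingers": 0.2},
])

```text
clock: 2.87
ee_pos: [404.0, 205.5, 43.6]
orientation: [0.0, 0.765, 0.644, 0.0]
force: [0.2, 0.2, -0.1]
width: 0.199
grasp_force: 0.0
```

```bash
python3 - <<'E'
from h import *
rel((404.7,205.6,44),-9.8)
E
```

```text
t 2.8667 p [404.  205.5  43.6] q [ 0.471  0.329 -0.414  0.827 -0.     2.213] w 0.199 gf 0.0 F [ 0.2  0.2 -0.1]
M [[0.171, 0.985, 0.0], [0.985, -0.171, 0.0], [0.0, 0.0, -1.0]]
shift [ 0.2  0.7 -0.4] yaw y -9.8 roll -0.0
```

play_rows([
  {"x": 0,"y": 0.5,"z": 0,"roll": 0,"fingers": 0.1},
  {"x": 0,"y": 0.5,"z": 0,"roll": 0,"fingers": 0.0},
  {"x": 0,"y": 0.5,"z": 0,"roll": 0,"fingers": 0.0},
  {"x": 0,"y": 0.5,"z": 0,"roll": 0,"fingers": 0.0},
  {"x": 0,"y": 0.5,"z": 0,"roll": 0,"fingers": 0.0},
], newtons=60)

```text
clock: 3.28
ee_pos: [405.0, 205.5, 43.5]
orientation: [0.0, 0.765, 0.644, 0.0]
force: [1.3, 0.4, 1.3]
width: 0.111
grasp_force: 59.4
```

```bash
python3 - <<'E'
from h import *
rel((404.7,205.6,250),-9.8)
E
```

```text
t 3.2833 p [405.  205.5  43.5] q [ 0.47   0.331 -0.412  0.827 -0.     2.212] w 0.111 gf 59.36297535896301 F [1.3 0.4 1.3]
M [[0.171, 0.985, 0.001], [0.985, -0.171, 0.0], [0.0, 0.001, -1.0]]
shift [ 1.000e-01 -2.000e-01 -2.065e+02] yaw y -9.8 roll -0.0
```

play_rows([
  {"x": 0,"y": 0,"z": -8,"roll": 0,"fingers": 0.0},
  {"x": 0,"y": 0,"z": -22,"roll": 0,"fingers": 0.0},
  {"x": 0,"y": 0,"z": -45,"roll": 0,"fingers": 0.0},
  {"x": 0,"y": 0,"z": -80,"roll": 0,"fingers": 0.0},
  {"x": 0,"y": 0,"z": -115,"roll": 0,"fingers": 0.0},
  {"x": 0,"y": 0,"z": -150,"roll": 0,"fingers": 0.0},
  {"x": 0,"y": 0,"z": -180,"roll": 0,"fingers": 0.0},
  {"x": 0,"y": 0,"z": -200,"roll": 0,"fingers": 0.0},
])

```text
clock: 3.95
ee_pos: [404.5, 205.8, 246.8]
orientation: [-0.0, 0.765, 0.644, 0.001]
force: [0.7, 0.1, -0.3]
width: 0.111
grasp_force: 59.4
```

```bash
python3 - <<'E'
from h import *
rel((450,0,350),0)
cv2.imwrite("pics/s2.png",cv2.resize(r.capture("side")[110:310,130:400],(800,593),interpolation=cv2.INTER_CUBIC))
E
```

```text
t 3.95 p [404.5 205.8 246.8] q [ 4.700e-01  1.400e-01 -7.900e-02  1.348e+00  1.000e-03  2.212e+00] w 0.111 gf 59.44297268986702 F [ 0.7  0.1 -0.3]
M [[0.17, 0.985, 0.002], [0.985, -0.17, 0.002], [0.002, 0.002, -1.0]]
shift [-194.8   80.1 -103.5] yaw y -9.8 roll -9.8
```

View pics/s2.png

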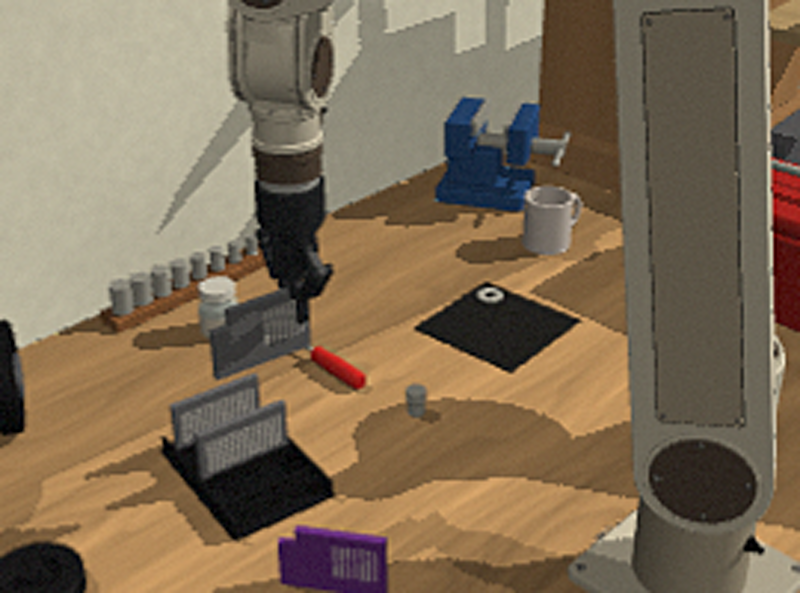

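The side view shows the plate held level at about (262,335), and the two spares still in the stand. Moves can't tilt the tool directly, so I'll go to azimuth 0 and then use the reach limits. I'm fitting the planar kinematics alongside.

play_rows([
  {"x": -195,"y": 60,"z": -104,"roll": -9.8,"fingers": 0.0},
  {"x": -195,"y": 60,"z": -104,"roll": -9.8,"fingers": 0.0},
  {"x": -195,"y": 60,"z": -104,"roll": -9.8,"fingers": 0.0},
  {"x": -195,"y": 60,"z": -104,"roll": -9.8,"fingers": 0.0},
  {"x": -195,"y": 60,"z": -104,"roll": -9.8,"fingers": 0.0},
  {"x": -195,"y": 60,"z": -104,"roll": -9.8,"fingers": 0.0},
  {"x": -195,"y": 60,"z": -104,"roll": -9.8,"fingers": 0.0},
  {"x": -195,"y": 60,"z": -104,"roll": -9.8,"fingers": 0.0},
], newtons=80)

```text
clock: 4.67
ee_pos: [430.1, 2.3, 347.6]
orientation: [-0.0, 0.708, 0.706, 0.0]
force: [0.2, -0.4, -2.1]
width: 0.108
grasp_force: 80.2
```

```bash
python3 - <<'E'
from h import *
rel((420,0,350),0)
D=[(.2414,.0039,499.5,230.5),(-.096,-.364,332.2,231.2),(.128,-.135,442.6,231),(.331,-.412,454.2,43.5),(.140,-.079,453.9,246.8)]
o=r.get_obs();q=o["joint_pos"];D.append((q[1],q[2],np.hypot(*o["ee_pos"][:2]),o["ee_pos"][2]))
A=[];B=[]
for q2,q3,rr,z in D:
    A+= [[np.sin(q2),np.cos(q2-q3),np.sin(q2-q3),1,0],[np.cos(q2),-np.sin(q2-q3),np.cos(q2-q3),0,1]];B+=[rr,z]
s,res,_,sv=np.linalg.lstsq(np.array(A),B,rcond=None);print(s.round(1),res,sv.round(3))
E
```

```text
t 4.6667 p [430.1   2.3 347.6] q [5.000e-03 8.000e-02 1.100e-01 1.602e+00 1.000e-03 1.579e+00] w 0.108 gf 80.24497210979462 F [ 0.2 -0.4 -2.1]
M [[0.003, 1.0, -0.0], [1.0, -0.003, 0.001], [0.001, -0.0, -1.0]]
shift [ -2.4 -10.1  -2.4] yaw y -0.2 roll -0.2
[ 4.929e+02  3.911e+02  8.300e+00  3.000e-01 -1.641e+02] [2.4619697] [4.218 3.441 0.406 0.395 0.212]
```

play_rows([
  {"x": 0,"y": 0,"z": -40,"roll": 0,"fingers": 0.0},
  {"x": 0,"y": 0,"z": -80,"roll": 0,"fingers": 0.0},
  {"x": 0,"y": 0,"z": -120,"roll": 0,"fingers": 0.0},
  {"x": 0,"y": 0,"z": -160,"roll": 0,"fingers": 0.0},
  {"x": 0,"y": 0,"z": -195,"roll": 0,"fingers": 0.0},
  {"x": 0,"y": 0,"z": -230,"roll": 0,"fingers": 0.0},
  {"x": 0,"y": 0,"z": -265,"roll": 0,"fingers": 0.0},
  {"x": 0,"y": 0,"z": -300,"roll": 0,"fingers": 0.0},
])

```text
clock: 5.33
ee_pos: [417.8, 4.0, 554.4]
orientation: [0.013, 0.707, 0.707, 0.014]
force: [-0.5, 0.2, -2.2]
width: 0.108
grasp_force: 81.6
```

```bash
python3 - <<'E'
from h import *
rel((430,0,750),0)
E
```

```text
t 5.3333 p [417.8   4.  554.4] q [0.009 0.179 0.796 2.15  0.    1.579] w 0.108 gf 81.64867401123047 F [-0.5  0.2 -2.2]
M [[-0.001, 0.999, 0.038], [1.0, 0.001, 0.001], [0.001, 0.038, -0.999]]
shift [  -3.8   19.5 -195. ] yaw y 0.1 roll 0.1
```

play_rows([
  {"x": 0,"y": 0,"z": -300,"roll": 0,"fingers": 0.0},
  {"x": 0,"y": 0,"z": -300,"roll": 0,"fingers": 0.0},
  {"x": 0,"y": 0,"z": -300,"roll": 0,"fingers": 0.0},
  {"x": 0,"y": 0,"z": -300,"roll": 0,"fingers": 0.0},
])

```text
clock: 5.67
ee_pos: [397.5, 2.9, 572.6]
orientation: [0.028, 0.707, 0.706, 0.029]
force: [0.9, -0.3, -1.7]
width: 0.102
grasp_force: 81.7
```

```bash
python3 - <<'E'
from h import *
rel((430,0,750),0)
E
```

```text
t 5.6667 p [397.5   2.9 572.6] q [0.007 0.123 0.782 2.149 0.    1.579] w 0.102 gf 81.66204035282135 F [ 0.9 -0.3 -1.7]
M [[0.0, 0.997, 0.08], [1.0, -0.001, 0.001], [0.001, 0.08, -0.997]]
shift [  -2.7   46.6 -174.2] yaw y -0.0 roll -0.0
```

play_rows([
  {"x": 0,"y": 150,"z": -400,"roll": 0,"fingers": 0.0},
  {"x": 0,"y": 150,"z": -400,"roll": 0,"fingers": 0.0},
  {"x": 0,"y": 150,"z": -400,"roll": 0,"fingers": 0.0},
  {"x": 0,"y": 150,"z": -400,"roll": 0,"fingers": 0.0},
])

```text
clock: 6.0
ee_pos: [422.8, 2.6, 583.3]
orientation: [0.042, 0.706, 0.706, 0.043]
force: [-0.4, 1.0, -1.7]
width: 0.109
grasp_force: 81.7
```

```bash
python3 - <<'E'
from h import *
rel((430,0,750),0)
E
```

```text
t 6.0 p [422.8   2.6 583.3] q [0.006 0.162 0.86  2.149 0.    1.577] w 0.109 gf 81.66229963302612 F [-0.4  1.  -1.7]
M [[0.001, 0.993, 0.12], [1.0, -0.001, 0.001], [0.001, 0.12, -0.993]]
shift [  -2.4   27.2 -164.7] yaw y -0.0 roll -0.0
```

play_rows([
  {"x": 0,"y": 150,"z": -400,"roll": 0,"fingers": 0.0},
  {"x": 0,"y": 150,"z": -400,"roll": 0,"fingers": 0.0},
  {"x": 0,"y": 150,"z": -400,"roll": 0,"fingers": 0.0},
  {"x": 0,"y": 150,"z": -400,"roll": 0,"fingers": 0.0},
  {"x": 0,"y": 150,"z": -400,"roll": 0,"fingers": 0.0},
  {"x": 0,"y": 150,"z": -400,"roll": 0,"fingers": 0.0},
  {"x": 0,"y": 150,"z": -400,"roll": 0,"fingers": 0.0},
  {"x": 0,"y": 150,"z": -400,"roll": 0,"fingers": 0.0},
])

```text
clock: 6.67
ee_pos: [442.7, 2.2, 595.4]
orientation: [0.057, 0.705, 0.705, 0.058]
force: [-0.0, -0.5, -1.4]
width: 0.106
grasp_force: 81.7
```

```bash
python3 - <<'E'
from h import *
rel((430,0,750),0)
E
```

```text
t 6.6667 p [442.7   2.2 595.4] q [0.005 0.191 0.932 2.149 0.    1.576] w 0.106 gf 81.6740208864212 F [-0.  -0.5 -1.4]
M [[0.0, 0.987, 0.162], [1.0, -0.001, 0.001], [0.001, 0.162, -0.987]]
shift [  -2.    12.4 -154.6] yaw y -0.0 roll -0.0
```

play_rows([
  {"x": 0,"y": 100,"z": -400,"roll": 0,"fingers": 0.0},
  {"x": 0,"y": 100,"z": -400,"roll": 0,"fingers": 0.0},
])

```text
clock: 6.83
ee_pos: [438.5, 2.1, 612.4]
orientation: [0.072, 0.704, 0.703, 0.073]
force: [-1.2, 0.1, -0.9]
width: 0.105
grasp_force: 81.7
```

play_rows([
  {"x": 0,"y": 100,"z": -400,"roll": 0,"fingers": 0.0},
  {"x": 0,"y": 100,"z": -400,"roll": 0,"fingers": 0.0},
])

```text
clock: 7.0
ee_pos: [432.0, 2.0, 629.2]
orientation: [0.087, 0.702, 0.702, 0.088]
force: [-0.3, 0.6, -0.0]
width: 0.107
grasp_force: 81.7
```

play_rows([
  {"x": 0,"y": 100,"z": -400,"roll": 0,"fingers": 0.0},
])

```text
clock: 7.08
ee_pos: [429.4, 1.9, 638.7]
orientation: [0.095, 0.701, 0.7, 0.097]
force: [0.8, -0.7, -1.0]
width: 0.111
grasp_force: 81.6
```

play_rows([
  {"x": 0,"y": 100,"z": -400,"roll": 0,"fingers": 0.0},
])

```text
clock: 7.17
ee_pos: [424.9, 1.8, 651.3]
orientation: [0.107, 0.699, 0.699, 0.108]
force: [0.2, -0.5, -1.5]
width: 0.109
grasp_force: 81.7
```

```bash
python3 - <<'E'
from h import *
rel((430,0,750),0)
E
```

```text
t 7.1667 p [424.9   1.8 651.3] q [0.004 0.124 1.007 2.149 0.    1.575] w 0.109 gf 81.68893039226532 F [ 0.2 -0.5 -1.5]
M [[0.0, 0.954, 0.3], [1.0, -0.001, 0.002], [0.002, 0.3, -0.954]]
shift [ -1.6  34.5 -92.6] yaw y -0.0 roll -0.0
```

play_rows([
  {"x": 0,"y": 100,"z": -400,"roll": 0,"fingers": 0.0},
  {"x": 0,"y": 100,"z": -400,"roll": 0,"fingers": 0.0},
])

```text
clock: 7.33
ee_pos: [413.5, 1.7, 669.1]
orientation: [0.122, 0.697, 0.696, 0.123]
force: [-0.6, -0.5, -0.6]
width: 0.104
grasp_force: 81.7
```

play_rows([
  {"x": 0,"y": 100,"z": -400,"roll": 0,"fingers": 0.0},
  {"x": 0,"y": 100,"z": -400,"roll": 0,"fingers": 0.0},
])

```text
clock: 7.5
ee_pos: [402.5, 1.5, 683.2]
orientation: [0.134, 0.694, 0.694, 0.136]
force: [-0.0, -0.0, -1.0]
width: 0.11
grasp_force: 81.7
```

play_rows([
  {"x": 0,"y": 100,"z": -400,"roll": 0,"fingers": 0.0},
  {"x": 0,"y": 100,"z": -400,"roll": 0,"fingers": 0.0},
])

```text
clock: 7.67
ee_pos: [389.9, 1.4, 698.0]
orientation: [0.147, 0.692, 0.691, 0.149]
force: [-0.7, -0.5, -0.6]
width: 0.106
grasp_force: 81.7
```

play_rows([
  {"x": 0,"y": 100,"z": -400,"roll": 0,"fingers": 0.0},
  {"x": 0,"y": 100,"z": -400,"roll": 0,"fingers": 0.0},
])

```text
clock: 7.83
ee_pos: [376.0, 1.3, 712.7]
orientation: [0.161, 0.689, 0.688, 0.162]
force: [-1.0, 0.8, -0.1]
width: 0.107
grasp_force: 81.7
```

play_rows([
  {"x": 0,"y": 100,"z": -400,"roll": 0,"fingers": 0.0},
  {"x": 0,"y": 100,"z": -400,"roll": 0,"fingers": 0.0},
])

```text
clock: 8.0
ee_pos: [361.0, 1.2, 727.0]
orientation: [0.174, 0.685, 0.685, 0.176]
force: [-0.4, 0.2, -0.8]
width: 0.108
grasp_force: 81.7
```

play_rows([
  {"x": 0,"y": 100,"z": -400,"roll": 0,"fingers": 0.0},
  {"x": 0,"y": 100,"z": -400,"roll": 0,"fingers": 0.0},
])

```text
clock: 8.17
ee_pos: [345.1, 1.1, 740.8]
orientation: [0.187, 0.682, 0.681, 0.189]
force: [-1.0, -0.5, -0.4]
width: 0.11
grasp_force: 81.7
```

```bash
python3 - <<'E'
from h import *
rel((430,0,750),0)
E
```

```text
t 8.1667 p [345.1   1.1 740.8] q [ 2.000e-03 -5.500e-02  1.062e+00  2.149e+00  1.000e-03  1.574e+00] w 0.11 gf 81.73655837774277 F [-1.  -0.5 -0.4]
M [[-0.0, 0.859, 0.512], [1.0, -0.001, 0.002], [0.003, 0.512, -0.859]]
shift [-1.  77.7 35.6] yaw y -0.1 roll -0.1
```

play_rows([
  {"x": 0,"y": 250,"z": -350,"roll": 0,"fingers": 0.0},
  {"x": 0,"y": 250,"z": -350,"roll": 0,"fingers": 0.0},
])

```text
clock: 8.33
ee_pos: [355.1, 0.9, 756.3]
orientation: [0.201, 0.678, 0.677, 0.203]
force: [-0.1, 1.0, 0.1]
width: 0.105
grasp_force: 81.7
```

play_rows([
  {"x": 0,"y": 250,"z": -350,"roll": 0,"fingers": 0.0},
  {"x": 0,"y": 250,"z": -350,"roll": 0,"fingers": 0.0},
])

```text
clock: 8.5
ee_pos: [363.0, 0.8, 769.4]
orientation: [0.212, 0.674, 0.674, 0.214]
force: [0.7, -0.4, 0.1]
width: 0.109
grasp_force: 81.7
```

play_rows([
  {"x": 0,"y": 250,"z": -350,"roll": 0,"fingers": 0.0},
  {"x": 0,"y": 250,"z": -350,"roll": 0,"fingers": 0.0},
])

```text
clock: 8.67
ee_pos: [365.6, 0.8, 783.4]
orientation: [0.225, 0.67, 0.67, 0.227]
force: [0.5, 0.5, -0.8]
width: 0.105
grasp_force: 81.7
```

play_rows([
  {"x": 0,"y": 250,"z": -350,"roll": 0,"fingers": 0.0},
  {"x": 0,"y": 250,"z": -350,"roll": 0,"fingers": 0.0},
])

```text
clock: 8.83
ee_pos: [364.3, 0.7, 797.7]
orientation: [0.238, 0.666, 0.665, 0.24]
force: [0.3, 0.1, -0.1]
width: 0.106
grasp_force: 81.7
```

play_rows([
  {"x": 0,"y": 250,"z": -350,"roll": 0,"fingers": 0.0},
  {"x": 0,"y": 250,"z": -350,"roll": 0,"fingers": 0.0},
])

```text
clock: 9.0
ee_pos: [351.8, 0.5, 809.4]
orientation: [0.249, 0.662, 0.661, 0.251]
force: [-0.5, -0.4, -1.4]
width: 0.103
grasp_force: 81.7
```

```bash
python3 - <<'E'
from h import *
rel((430,0,750),0)
E
```

```text
t 9.0 p [3.518e+02 5.000e-01 8.094e+02] q [-1.000e-03 -2.500e-02  1.275e+00  2.150e+00  3.000e-03  1.572e+00] w 0.103 gf 81.70258104801178 F [-0.5 -0.4 -1.4]
M [[-0.0, 0.75, 0.661], [1.0, -0.002, 0.002], [0.003, 0.661, -0.75]]
shift [-0.7 19.4 96.2] yaw y -0.1 roll -0.1
```

play_rows([
  {"x": 0,"y": -100,"z": -400,"roll": 0,"fingers": 0.0},
  {"x": 0,"y": -100,"z": -400,"roll": 0,"fingers": 0.0},
])

```text
clock: 9.17
ee_pos: [319.8, 0.7, 827.7]
orientation: [0.267, 0.655, 0.654, 0.269]
force: [-0.9, 0.1, -0.9]
width: 0.109
grasp_force: 81.8
```

play_rows([
  {"x": 0,"y": -100,"z": -400,"roll": 0,"fingers": 0.0},
  {"x": 0,"y": -100,"z": -400,"roll": 0,"fingers": 0.0},
])

```text
clock: 9.33
ee_pos: [285.5, -1.1, 847.4]
orientation: [0.283, 0.638, 0.652, 0.296]
force: [-0.5, -1.1, -0.5]
width: 0.103
grasp_force: 81.7
```

```bash
python3 - <<'E'
from h import *
rel((430,0,750),0)
E
```

```text
t 9.3333 p [285.5  -1.1 847.4] q [-0.146 -0.14   1.275  2.15   0.134  1.463] w 0.103 gf 81.7286029458046 F [-0.5 -1.1 -0.5]
M [[-0.025, 0.665, 0.747], [1.0, 0.01, 0.025], [0.009, 0.747, -0.665]]
shift [ -3.4  23.2 172.7] yaw y 0.8 roll 0.8
```

play_rows([
  {"x": 0,"y": -100,"z": -400,"roll": 0,"fingers": 0.0},
  {"x": 0,"y": -100,"z": -400,"roll": 0,"fingers": 0.0},
])

```text
clock: 9.5
ee_pos: [242.4, -14.7, 864.4]
orientation: [0.321, 0.65, 0.621, 0.299]
force: [-2.4, 0.3, -1.3]
width: 0.107
grasp_force: 81.8
```

```bash
python3 - <<'E'
from h import *
rel((430,0,750),0)
E
```

```text
t 9.5 p [242.4 -14.7 864.4] q [-0.16  -0.208  1.275  2.15   0.08   1.495] w 0.107 gf 81.794293820858 F [-2.4  0.3 -1.3]
M [[0.051, 0.615, 0.787], [0.999, -0.023, -0.046], [-0.01, 0.788, -0.616]]
shift [ 25.4  24.9 217.3] yaw y -2.2 roll -2.2
```

Tilted to 52° now. The wrist sits just behind the base axis, so I'll come out along the q1 plane and downward first.

play_rows([
  {"x": -2,"y": -5,"z": 30,"roll": 0,"fingers": 0.0},
  {"x": -4,"y": -10,"z": 60,"roll": 0,"fingers": 0.0},
  {"x": -6,"y": -15,"z": 90,"roll": 0,"fingers": 0.0},
  {"x": -8,"y": -20,"z": 120,"roll": 0,"fingers": 0.0},
])

```text
clock: 9.83
ee_pos: [326.9, -13.4, 772.8]
orientation: [0.314, 0.635, 0.636, 0.305]
force: [1.3, -1.0, 0.4]
width: 0.104
grasp_force: 81.7
```

```bash
cat >> h.py <<'E'
def wr():
    o=r.get_obs(); q=o["orientation"]; M=R.from_quat([q[1],q[2],q[3],q[0]]).as_matrix()
    print("wrist",(o["ee_pos"]-405*M[:,2]).round(1),"tilt",np.degrees(np.arccos(-M[2,2])).round(1)); return M
E
python3 - <<'E'
from h import *
rel((469,-52,614)); wr()
E
```

```text
t 9.8333 p [326.9 -13.4 772.8] q [-0.114 -0.418  0.57   1.654  0.079  1.494] w 0.104 gf 81.71721965074539 F [ 1.3 -1.   0.4]
M [[0.005, 0.617, 0.787], [1.0, 0.007, -0.011], [-0.012, 0.787, -0.617]]
shift [-36.  -37.6 210.2] yaw y 0.6 roll None
wrist [   8.1   -9.  1022.5] tilt 51.9
```

play_rows([
  {"x": -5,"y": -7,"z": 38,"roll": 0,"fingers": 0.0},
  {"x": -10,"y": -14,"z": 76,"roll": 0,"fingers": 0.0},
  {"x": -15,"y": -21,"z": 114,"roll": 0,"fingers": 0.0},
  {"x": -20,"y": -28,"z": 152,"roll": 0,"fingers": 0.0},
  {"x": -25,"y": -36,"z": 190,"roll": 0,"fingers": 0.0},
  {"x": -30,"y": -38,"z": 210,"roll": 0,"fingers": 0.0},
  {"x": -30,"y": -38,"z": 210,"roll": 0,"fingers": 0.0},
])

```text
clock: 10.42
ee_pos: [469.7, -46.0, 604.8]
orientation: [0.308, 0.638, 0.639, 0.3]
force: [0.1, -0.2, -1.5]
width: 0.106
grasp_force: 81.6
```

```bash
python3 - <<'E'
from h import *
rel((483,-288,300)); wr()
E
```

```text
t 10.4167 p [469.7 -46.  604.8] q [-0.183 -0.405  0.013  1.108  0.132  1.45 ] w 0.106 gf 81.57096147537231 F [ 0.1 -0.2 -1.5]
M [[0.004, 0.63, 0.776], [1.0, 0.005, -0.009], [-0.01, 0.776, -0.63]]
shift [-239.  -229.4  204.6] yaw y 0.4 roll None
wrist [155.3 -42.3 860. ] tilt 50.9
```

play_rows([
  {"x": -26,"y": -25,"z": 22,"roll": 0,"fingers": 0.0},
  {"x": -52,"y": -50,"z": 45,"roll": 0,"fingers": 0.0},
  {"x": -78,"y": -75,"z": 67,"roll": 0,"fingers": 0.0},
  {"x": -104,"y": -100,"z": 89,"roll": 0,"fingers": 0.0},
  {"x": -130,"y": -125,"z": 112,"roll": 0,"fingers": 0.0},
  {"x": -156,"y": -150,"z": 134,"roll": 0,"fingers": 0.0},
  {"x": -182,"y": -175,"z": 156,"roll": 0,"fingers": 0.0},
  {"x": -205,"y": -197,"z": 176,"roll": 0,"fingers": 0.0},
])

```text
clock: 11.08
ee_pos: [483.7, -254.3, 353.5]
orientation: [0.314, 0.635, 0.637, 0.304]
force: [1.4, -0.3, -0.5]
width: 0.104
grasp_force: 81.8
```

```bash
python3 - <<'E'
from h import *
rel((483,-288,180)); wr()
E
```

```text
t 11.0833 p [ 483.7 -254.3  353.5] q [-0.796 -0.191 -0.492  0.535  0.586  1.003] w 0.104 gf 81.78971439599991 F [ 1.4 -0.3 -0.5]
M [[0.004, 0.618, 0.786], [1.0, 0.009, -0.012], [-0.015, 0.786, -0.618]]
shift [ -31.1 -137.1  107.1] yaw y 0.8 roll None
wrist [ 165.5 -249.3  604. ] tilt 51.8
```

play_rows([
  {"x": -6,"y": -27,"z": 21,"roll": 0,"fingers": 0.0},
  {"x": -12,"y": -54,"z": 42,"roll": 0,"fingers": 0.0},
  {"x": -18,"y": -80,"z": 63,"roll": 0,"fingers": 0.0},
  {"x": -24,"y": -105,"z": 82,"roll": 0,"fingers": 0.0},
  {"x": -28,"y": -125,"z": 97,"roll": 0,"fingers": 0.0},
  {"x": -31,"y": -137,"z": 105,"roll": 0,"fingers": 0.0},
  {"x": -31,"y": -137,"z": 105,"roll": 0,"fingers": 0.0},
  {"x": -31,"y": -137,"z": 105,"roll": 0,"fingers": 0.0},
])

```text
clock: 11.75
ee_pos: [481.6, -286.2, 180.9]
orientation: [0.312, 0.636, 0.637, 0.304]
force: [0.5, -1.1, -0.7]
width: 0.105
grasp_force: 81.6
```

play_rows([
  {"x": 0,"y": 0,"z": 0,"roll": 0,"fingers": 0.0},
  {"x": 0,"y": 0,"z": 0,"roll": 0,"fingers": 0.0},
  {"x": 0,"y": 0,"z": 0,"roll": 0,"fingers": 0.0},
  {"x": 0,"y": 0,"z": 0,"roll": 0,"fingers": 0.0},
])

```text
clock: 12.08
ee_pos: [482.0, -286.2, 182.0]
orientation: [0.313, 0.635, 0.637, 0.304]
force: [-0.7, 0.8, -1.5]
width: 0.103
grasp_force: 81.6
```

```bash
python3 - <<'E'
from h import *
rel((483,-288,180)); M=wr(); o=r.get_obs(); T=o["ee_pos"]
for n,p in dict(centre=(0,0,40),origin=(0,0,0),label=(5,31,38),notch=(0,50,70),plaintop=(0,-60,80),plainbot=(0,-60,0),notchbot=(0,60,0)).items():
    d=np.array(p)-[0,-40,36]; w=T+M@np.array([d[1],d[0],-d[2]]); print(n,w.round(0),"side crop",((proj("side",w)-[200,120])*4).round(),"top",proj("top",w).round())
cv2.imwrite("pics/s3.png",cv2.resize(r.capture("side")[120:270,200:400],None,fx=4,fy=4,interpolation=cv2.INTER_CUBIC))
cv2.imwrite("pics/t3.png",r.capture("top"))
E
```

```text
t 12.0833 p [ 482.  -286.2  182. ] q [-0.86   0.08  -0.755  0.036  0.629  0.943] w 0.103 gf 81.63651466369629 F [-0.7  0.8 -1.5]
M [[0.003, 0.619, 0.785], [1.0, 0.009, -0.011], [-0.014, 0.785, -0.619]]
shift [-1.8 -1.   2.1] yaw y 0.8 roll None
wrist [ 163.9 -281.8  432.7] tilt 51.7
centre [ 479. -246.  184.] side crop [398. 252.] top [328. 195.]
origin [ 510. -247.  159.] side crop [375. 263.] top [327. 186.]
label [ 484. -215.  186.] side crop [376. 258.] top [319. 193.]
notch [ 456. -196.  202.] side crop [385. 260.] top [314. 201.]
plaintop [ 447. -306.  210.] side crop [459. 221.] top [349. 204.]
plainbot [ 510. -307.  160.] side crop [411. 244.] top [345. 186.]
notchbot [ 511. -187.  158.] side crop [338. 282.] top [308. 186.]
```

View pics/s3.png

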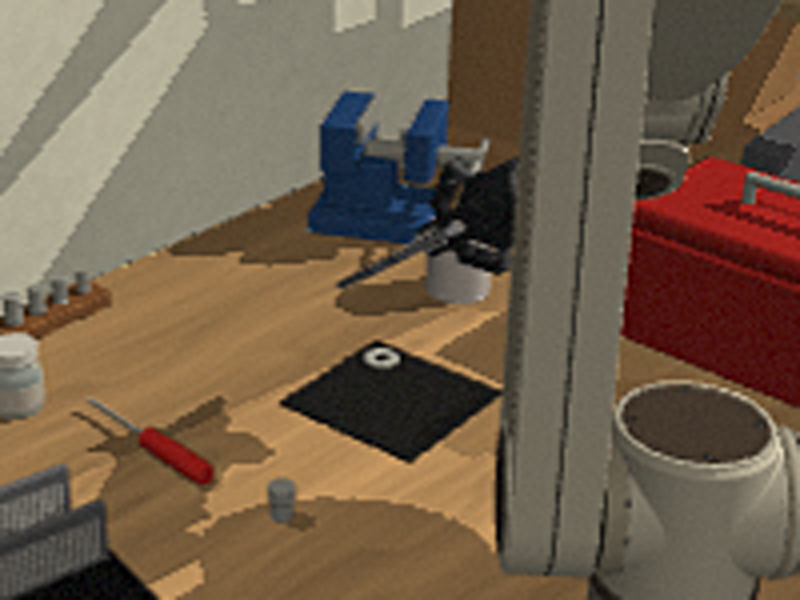

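View pics/t3.png

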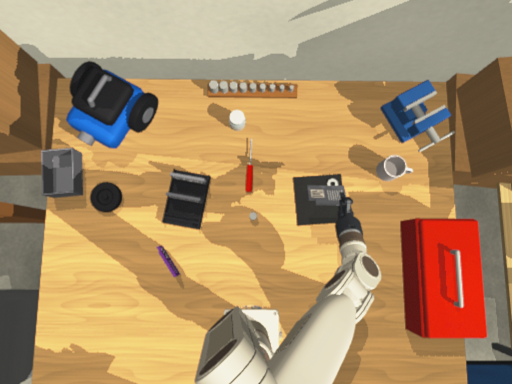

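The top view shows the plate over the mat with its label up at about (319,193), as predicted. The side view shows it nearly edge-on from (338,285) to (460,225), and the spares are still in the stand. Handing in.

```bash
python3 -c "
from plant import r
print(abs(r.get_obs()['dq']).max(), r.job_done())"
```

```text
the job is handed in; nothing more can be done
0.007342766982489787 None
```

I drew the notched plate out by its plain end and handed the job in still holding it, about 18 cm above the middle of the mat, label face up, leaned back about 52° and facing the socket row. The job took about 12 s; no verdict came back.

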